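# Put the press tooling away: nest the cups, stack the blocks

### The arm

A 6-joint arm with a two-finger parallel gripper is mounted at the origin on the work surface. World frame = base frame: x ahead of the robot, y to its left, z up, the work surface at z = 0. Lengths are in mm, angles in rad, forces in N, time in s.
With the tool pointing down it reaches from about 275 to 725 mm from the base axis. Payload 5.6 kg.
Tool frame: the origin (TCP) lies midway between the tips of the shut fingers; the grasp point (between the pads) lies 19 mm behind it; z points along the fingers, x is the direction in which the jaws open and shut, and the axes are right-handed (so a half turn about z gives the same grasp; the last joint's range is limited). The gripper opens to 85 mm and grips with 20 to 120 N. Pads are 22 mm wide; open, the fingers measure 114 mm over their backs; the gripper's body (76 mm by 85 mm) begins 54 mm behind the grasp point. The pads swing forward as they close: fully open they stand 13 mm farther back than shut.
Start: joints at [-0.976, 0.255, 0.108, 0, -1.424, -0.285], TCP at [167.697, -523.804, 192.383] pointing down, gripper open.
Joint ranges: [-2.95, 2.95], [-1.21, 1.97], [-1.09, 1.5], [-2.87, 1.71], [-2.94, -0.07], [-3.05, 3.05]. Speed limits (rad/s): [2.57, 2.57, 3.14, 3.14, 3.14, 3.14].

### API

Orientations are given as a rotation vector (axis times angle).
In Python, from cell import r gives the robot as it stands. Calls block until the motion is done:
- r.move_to(position, orientation): joint-space move of the TCP to a pose.
- r.line_to(position, rotation=None, rate=150): straight line of the TCP; rotation=None keeps the orientation; rate is the mean speed in mm/s.
- r.set_joints(angles): joint-space move.
- r.ungrasp() and r.close(): open the fingers fully, or close them until they stop; the grip force is fixed at half the most.
- r.sleep(seconds).
- r.solve_ik(position, orientation): joint angles nearest the present ones, or None.
- r.sense(): the state.
- r.read_camera(name): name is "scene" or "side" or "wrist"; returns (picture, depth): 400x640x3 uint8, red, green, blue; 400x640 float32, mm along the optical axis (not along the pixel's ray), 0 where there is no reading.
- r.calibration(name): a dict with "fx", "fy", "cx", "cy" (pixels), "extrinsics" (4x4, takes a point from world to camera coordinates). Camera axes: x right, y down, z forward; pixel columns grow to the right and rows downward; lengths in mm; the calibration is good to about 2 mm. A picture is of the moment at which its call begins: read the wrist's pose just before it. calibration takes no time and is no camera call; for the wrist camera it gives the pose at the moment of the call.
A pose or a line that the arm cannot do raises r.IKError and nothing moves.
- r.hand_in(): hands the job in, once; it reports no verdict.
Trained networks look in the newest picture that a camera, given by its name, has taken for a name from the list of things; names that differ only in an ending like _2 or _b are one class to them, and where a whole thing is asked for, a point or a joint stands for the part that bears it (a point fixed in the world has none). Each returns a list of dicts, best first, with "p" (0 to 1); they miss things now and then, are a little off and sometimes report something else, mostly with a low value. They report only what shows in the picture. A call takes as long as a camera call. They do not tell look-alikes from the thing itself.
- r.masks_of(camera, name): "pixels" (400x640 bool, what is visible of it) and "rect" ([centre column, centre row, width, height] in pixels, round what is visible of it).
The state is a dict: "time_s": time; "joint_pos": joint angles; "joint_velocities": joint speeds; "tau": joint torques, N m; "ee_pos": TCP position; "eef_rot": TCP orientation; "force": force on the tool from outside, world axes, zero at the start; "wrist_torque": the same for the moment, N m; "gripper_width": finger opening in mm.
Only numpy, scipy, OpenCV 4.12 (cv2) and the standard library are available. Lean on these libraries where they do the work, as an engineer would, in place of code of your own. Each camera call takes 0.05 s, during which the arm holds its last target.

### The job

Put the press tooling away. First nest the three steel cups upright on the round wooden stand, one at a time from the largest to the smallest: the widest cup in the middle of the stand, the middle-sized one fully down inside it, the narrowest fully down inside that. Then lay the flat riser block centred on the rectangular wooden board, its long side along the board's, and last stand the V-block on the middle of the riser, groove up and its long side along the riser's; let go of everything and leave the tape roll and the white jar where they are.

Things in the scene. Friction and masses are not known exactly. Their poses are not given: they have to be found in the camera images.
- cup_large_center (a point): widest and lowest of three plain round steel cups, open at the top, loose and standing upright: outer diameter 66 mm, height 36 mm, wall 4 mm (bore 58 mm), floor 6 mm thick, 0.29 to 0.43 kg. The point is on its axis half-way up (18 mm above its underside); z is up along the axis
- cup_medium_center (a point): middle steel cup, loose and upright: outer diameter 48 mm, height 62 mm, wall 4 mm (bore 40 mm), floor 6 mm thick, 0.26 to 0.40 kg. Seated in the widest cup it stands 32 mm proud of that cup's rim. The point is on its axis half-way up (31 mm above its underside); z up
- cup_small_center (a point): narrowest and tallest steel cup, loose and upright: outer diameter 30 mm, height 88 mm, wall 4 mm, floor 6 mm thick, 0.19 to 0.29 kg. Seated in the middle cup it stands 32 mm proud of that cup's rim. The point is on its axis half-way up (44 mm above its underside); z up
- riser_center (a point): flat aluminium riser block with two dark round hole marks in its top, loose: 90 mm long (x) by 52 mm wide (y) by 24 mm high (z), 0.25 to 0.37 kg. The point is its centre (12 mm above its underside)
- vblock_center (a point): aluminium V-block, loose: 64 mm long (x) by 44 mm wide (y) by 36 mm high (z), with a 90-degree V groove 16 mm deep and 28 mm wide along its length (x) in the top, 0.19 to 0.29 kg. The point is half-way up on its middle (18 mm above its underside)
- stand_top (a point): round plywood stand fixed to the bench: disc 100 mm in diameter, 14 mm high. The point is the centre of its top face; z up
- board_top (a point): rectangular plywood board fixed to the bench: 120 mm long (x) by 72 mm wide (y), 10 mm high. The point is the centre of its top face; z up
- tape_center (a point): bystander to be left alone: loose brown roll of tape lying flat, outer diameter 86 mm, inner 68 mm, 24 mm high. The point is at its centre, half-way up
- jar_center (a point): bystander to be left alone: loose white closed jar standing upright, diameter 52 mm, 62 mm high. The point is at its centre, half-way up
There are look-alikes about, which are no part of the job. What is shaped like the part that bears cup_large_center but blue or turquoise is not meant.

How it is judged (in metres and radians):
On the way, in this order (a step that is already met when the one before it is completed fails the run):
1. the widest cup stands upright in the middle of the round stand (horizontal distance between cup_large_center and stand_top below 0.015 m and z of cup_large_center in the frame of stand_top between 0.014 and 0.022 m and angle between cup_large_center's own z axis and vertical below 0.1 rad), for 0.2 s.
2. the middle cup stands on the floor of the widest cup (horizontal distance between cup_medium_center and cup_large_center below 0.01 m and z of cup_medium_center in the frame of cup_large_center between 0.015 and 0.023 m and angle between cup_medium_center's own z axis and vertical below 0.1 rad), for 0.2 s.
3. the narrowest cup stands on the floor of the middle cup (horizontal distance between cup_small_center and cup_medium_center below 0.01 m and z of cup_small_center in the frame of cup_medium_center between 0.015 and 0.023 m and angle between cup_small_center's own z axis and vertical below 0.1 rad), for 0.2 s.
4. the riser block lies centred on the rectangular board, along it (horizontal distance between riser_center and board_top below 0.015 m and z of riser_center in the frame of board_top between 0.008 and 0.016 m and angle between riser_center's own z axis and vertical below 0.1 rad and angle between the x axis of riser_center and the x axis of board_top, either way round below 0.2 rad), for 0.2 s.
5. the V-block stands on the middle of the riser block, groove up and along it (horizontal distance between vblock_center and riser_center below 0.012 m and z of vblock_center in the frame of riser_center between 0.026 and 0.034 m and angle between vblock_center's own z axis and vertical below 0.1 rad and angle between the x axis of vblock_center and the x axis of riser_center, either way round below 0.2 rad), for 0.2 s.
At the end, for the whole second after the job is handed in: Upright, released, at rest: widest cup on the stand within 15 mm of centre; middle cup on its floor, narrowest on the middle one's (axes 10 mm, height 4 mm); riser on the board within 15 mm and 0.2 rad; V-block groove up on the riser within 12 mm and 0.2 rad. Tilts under 0.1 rad (all of step 1 and all of step 2 and all of step 3 and all of step 4 and all of step 5 and linear speed of each of cup_large, cup_medium, cup_small, riser, vblock below 0.02 m/s); the robot touches nothing.
It fails at once if the tape roll or the jar is pushed more than 30 mm from its place (distance of any of tape_center, jar_center from where it was at the start of the episode above 0.03 m).
It also fails if it takes over 138 s, if anything falls off the work surface, if the arm or the gripper's body presses on something with over 40 N, if the wrist force passes 120 N, or if a joint passes its speed limit or range.

## Working session

There is one attempt and no reset: what is moved stays moved. The work goes in short steps, each a Python script; the robot and the scene stay as the last script left them, time stands still between calls to the robot, and variables do not carry over. Pictures are saved under pics/ and viewed, and the job is handed in when it is done.

```bash
ls; mkdir -p pics; cat > h.py <<'E'
import numpy as np, cv2
from cell import r
def snap(cam,name):
    im,d=r.read_camera(cam); cv2.imwrite('pics/'+name+'.png',im[:,:,::-1]); return im,d
def cloud(cam,d):
    c=r.calibration(cam); v,u=np.indices(d.shape)
    P=np.stack([(u-c['cx'])/c['fx']*d,(v-c['cy'])/c['fy']*d,d],-1)
    E=np.array(c['extrinsics']); R=E[:3,:3];t=E[:3,3]
    return (P-t)@R
E
python3 - <<'E'
from h import *
for c in ['scene','side','wrist']:
    im,d=snap(c,c+'0'); k=r.calibration(c); print(c,k['fx'],np.round(np.linalg.inv(k['extrinsics'])[:3],2).tolist())
    np.savez('pics/'+c+'0.npz',im=im,d=d,P=cloud(c,d))
print(r.sense())
E
```

```text
pics
scene 403.152738514696 [[-0.3, 0.7, -0.65, 1193.86], [0.95, 0.22, -0.21, 230.62], [-0.0, -0.68, -0.73, 836.11]]
side 460.30693257926947 [[-0.75, -0.33, 0.57, -104.8], [-0.66, 0.41, -0.63, 717.13], [-0.02, -0.85, -0.52, 653.54]]
wrist 299.2764945238785 [[-0.3, 0.91, 0.27, 100.37], [0.95, 0.29, 0.09, -545.97], [0.0, 0.28, -0.96, 373.04]]
{'time_s': 0.15, 'joint_pos': array([-9.76369659e-01,  2.55590768e-01,  1.07281815e-01, -3.15968505e-04,
       -1.42392177e+00, -2.84620383e-01]), 'joint_velocities': array([ 0.00060848, -0.00262469,  0.00437745,  0.00189943,  0.00058756,
        0.00063701]), 'tau': array([-5.52881847e-04, -3.86940908e+01,  2.38082349e+01,  5.36658525e+00,
       -4.53592933e-03, -1.02975889e-05]), 'ee_pos': array([ 167.58335253, -523.38333132,  191.71222156]), 'eef_rot': array([-1.85143492e+00, -2.53652914e+00, -1.22522956e-03]), 'force': array([0.28979911, 0.11265424, 0.49334881]), 'wrist_torque': array([-0.04621147, -0.02153714, -0.03025385]), 'gripper_width': 85.53190719175547}
```

```bash
ls pics
```

```text
scene0.npz
scene0.png
side0.npz
side0.png
wrist0.npz
wrist0.png
```

View pics/scene0.png

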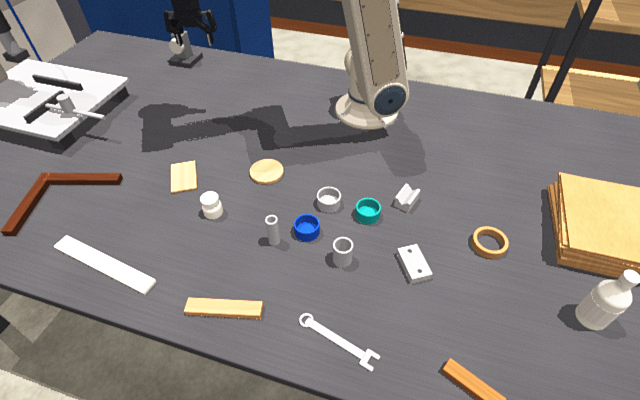

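View pics/side0.png

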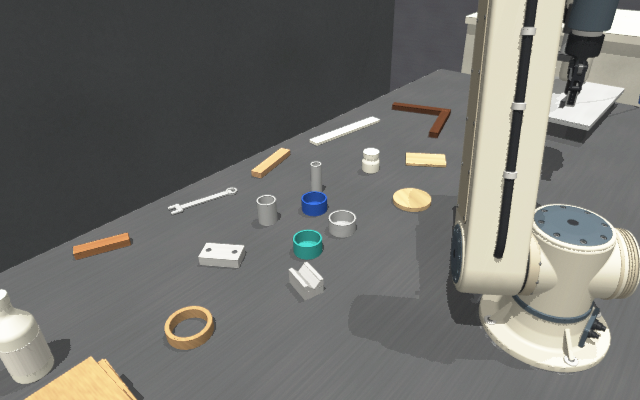

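```bash
cat > meas.py <<'E'
from h import *
import sys
names=['cup_large_center','cup_medium_center','cup_small_center','riser_center','vblock_center','stand_top','board_top','tape_center','jar_center']
for c in ['scene','side']:
    im,d=r.read_camera(c); P=cloud(c,d)
    for n in names:
        for m in r.masks_of(c,n):
            if m['p']<.2: continue
            q=P[m['pixels']&(d>0)]
            if len(q)<5: continue
            top=np.percentile(q[:,2],96); t=q[q[:,2]>top-5]
            print(c,n,round(m['p'],2),np.round(m['rect']).tolist(),'top',round(top,1),'bbox',np.round(np.percentile(t[:,:2],[2,98],axis=0)).tolist(),len(q))
print(r.sense()['time_s'])
E
python3 meas.py
```

```text
scene cup_large_center 0.96 [329.0, 199.0, 24.0, 30.0] top 37.7 bbox [[440.0, -24.0], [504.0, 37.0]] 532
scene cup_large_center 0.83 [306.0, 228.0, 27.0, 28.0] top 37.7 bbox [[552.0, -49.0], [615.0, 13.0]] 573
scene cup_medium_center 0.8 [344.0, 248.0, 24.0, 31.0] top 63.4 bbox [[616.0, 72.0], [661.0, 116.0]] 514
scene cup_medium_center 0.59 [408.0, 199.0, 28.0, 28.0] top 37.5 bbox [[364.0, 184.0], [434.0, 237.0]] 453
scene cup_medium_center 0.23 [210.0, 205.0, 21.0, 27.0] top 64.9 bbox [[576.0, -305.0], [619.0, -263.0]] 482
scene cup_small_center 0.54 [273.0, 232.0, 18.0, 32.0] top 89.0 bbox [[625.0, -100.0], [651.0, -74.0]] 329
scene riser_center 0.64 [413.0, 262.0, 36.0, 42.0] top 26.9 bbox [[562.0, 227.0], [648.0, 301.0]] 880
scene stand_top 0.75 [264.0, 171.0, 32.0, 25.0] top 17.7 bbox [[363.0, -253.0], [453.0, -163.0]] 677
scene board_top 0.6 [183.0, 177.0, 26.0, 32.0] top 13.8 bbox [[443.0, -485.0], [558.0, -387.0]] 726
scene tape_center 0.95 [490.0, 241.0, 37.0, 32.0] top 26.3 bbox [[443.0, 396.0], [524.0, 475.0]] 669
scene jar_center 0.63 [210.0, 205.0, 20.0, 27.0] top 65.0 
[... 684 characters left out ...]
_center 0.25 [306.0, 281.0, 34.0, 40.0] top 35.8 bbox [[363.0, 185.0], [429.0, 240.0]] 892
side riser_center 0.62 [224.0, 254.0, 42.0, 26.0] top 24.5 bbox [[557.0, 232.0], [644.0, 303.0]] 881
side vblock_center 0.97 [305.0, 282.0, 35.0, 40.0] top 35.7 bbox [[363.0, 185.0], [429.0, 240.0]] 917
side vblock_center 0.68 [270.0, 212.0, 19.0, 32.0] top 60.8 bbox [[611.0, 73.0], [658.0, 119.0]] 547
side stand_top 0.96 [413.0, 199.0, 37.0, 23.0] top 15.0 bbox [[359.0, -249.0], [448.0, -160.0]] 735
side board_top 0.87 [427.0, 159.0, 40.0, 17.0] top 11.4 bbox [[437.0, -482.0], [549.0, -384.0]] 534
side tape_center 0.85 [190.0, 329.0, 45.0, 44.0] top 24.1 bbox [[439.0, 398.0], [520.0, 479.0]] 1227
1.15
```

Steel large cup is at scene (329,199); the blue (306,228) and teal (368,211) are decoys. Small cup is (273,232), medium (343,252), riser (414,263), V-block (407,197), stand (267,171), board (183,177). Next I'll look at the items from above with the wrist camera.

```bash
cat >> h.py <<'E'
from scipy.spatial.transform import Rotation as Ro
from scipy.optimize import least_squares
def down(a):
    c,s=np.cos(a),np.sin(a)
    return Ro.from_matrix(np.array([[c,s,0],[s,-c,0],[0,0,-1.]])).as_rotvec()
def best(p,a):
    """tool-down orientation, jaws along a (mod pi), least |q6|"""
    o=[]
    for b in (a,a+np.pi):
        q=r.solve_ik(list(p),down(b))
        if q is not None: o.append((abs(q[5]),b))
    return down(min(o)[1])
def circ(xy,R0):
    f=lambda p:np.hypot(xy[:,0]-p[0],xy[:,1]-p[1])-p[2]
    s=least_squares(f,[*xy.mean(0),R0],loss='soft_l1',f_scale=1.)
    return s.x
def rect(xy):
    (c,(w,h),ang)=cv2.minAreaRect(xy.astype(np.float32))
    a=np.deg2rad(ang)
    if h>w: w,h=h,w; a+=np.pi/2
    a=(a+np.pi/2)%np.pi-np.pi/2
    return np.round([*c,w,h],1).tolist(),round(a,3)
E
python3 - <<'E'
from h import *
print('tool',np.round(Ro.from_rotvec(r.sense()['eef_rot']).as_matrix(),2).tolist())
S=dict(riser=(603,266,24,75),vb=(397,211,36,55),board=(497,-435,10,85),stand=(406,-206,14,65))
for c in ['scene','side']:
    P=np.load(f'pics/{c}0.npz')['P']
    for n,(x,y,z,R) in S.items():
        q=P.reshape(-1,3); q=q[(np.hypot(q[:,0]-x,q[:,1]-y)<R)&(abs(q[:,2]-z-1)<4.5)]
        print(c,n,len(q),np.round(np.median(q[:,2]),1),rect(q[:,:2]))
E
```

```text
tool [[-0.3, 0.95, 0.0], [0.95, 0.3, -0.0], [-0.0, 0.0, -1.0]]
scene riser 698 24.7 ([604.3, 263.8, 91.5, 52.9], np.float64(0.579))
scene vb 144 36.1 ([399.3, 210.3, 66.3, 44.8], np.float64(-0.286))
scene board 707 11.0 ([500.6, -438.2, 125.0, 77.2], np.float64(0.568))
scene stand 623 15.1 ([407.6, -208.9, 99.9, 99.0], np.float64(1.061))
side riser 604 22.8 ([602.1, 265.4, 91.0, 55.7], np.float64(0.592))
side vb 203 34.6 ([396.8, 212.6, 65.7, 45.6], np.float64(-0.293))
side board 419 8.9 ([496.6, -434.3, 117.9, 79.1], np.float64(0.534))
side stand 603 13.0 ([404.7, -205.8, 102.1, 96.2], np.float64(-0.994))
```

View pics/wrist0.png

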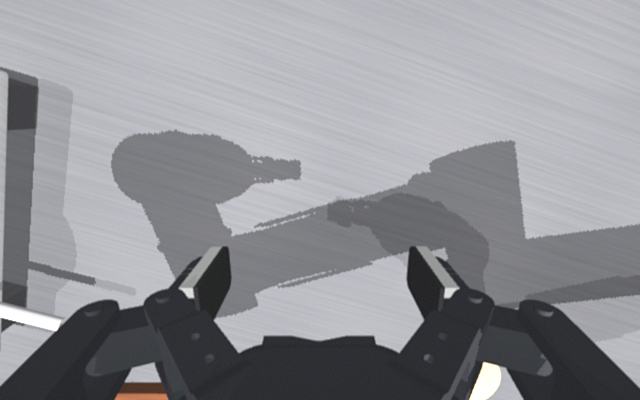

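```bash
cat >> h.py <<'E'
def look(x,y,a,z,R,kind,tag,tz=170,br=33,rot=None):
    rot=best((x,y,tz),a) if rot is None else rot
    r.move_to([x,y,tz],rot); r.sleep(.15)
    k=r.calibration('wrist'); im,d=snap('wrist',tag)
    E=np.array(k['extrinsics']); v,u=np.indices(d.shape)
    P=np.stack([(u-k['cx'])/k['fx']*d,(v-k['cy'])/k['fy']*d,d],-1)
    P=((P-E[:3,3])@E[:3,:3])[d>0].reshape(-1,3)
    q=P[(np.hypot(P[:,0]-x,P[:,1]-y)<R)&(abs(P[:,2]-z)<4.5)]
    out=[len(q),np.round(np.median(q[:,2]),1)]
    if kind=='c':
        h=cv2.convexHull(q[:,:2].astype(np.float32))[:,0]   # outer rim
        out+=['circ',np.round(circ(h,br),1).tolist(),'rimcirc',np.round(cv2.minEnclosingCircle(q[:,:2].astype(np.float32))[0],1).tolist()]
    else: out+=list(rect(q[:,:2]))
    s=r.sense(); print(tag,out,'t',round(s['time_s'],1),np.round(s['ee_pos'],1),flush=True)
    return out
E
python3 - <<'E'
from h import *
look(406,-207,0,14,60,'c','w_stand',br=50)
look(470,7,0,36,45,'c','w_large')
E
```

```text
w_stand [5745, np.float64(13.8), 'circ', [407.9, -209.5, 49.5], 'rimcirc', [407.7, -209.2]] t 2.8 [ 405.8 -207.7  170. ]
w_large [699, np.float64(35.5), 'circ', [470.5, 5.5, 32.5], 'rimcirc', [470.6, 5.7]] t 3.9 [469.9   5.9 170.1]
```

View pics/w_large.png

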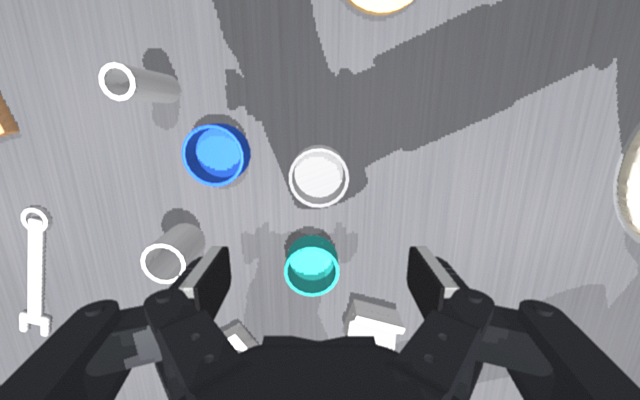

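View pics/w_stand.png

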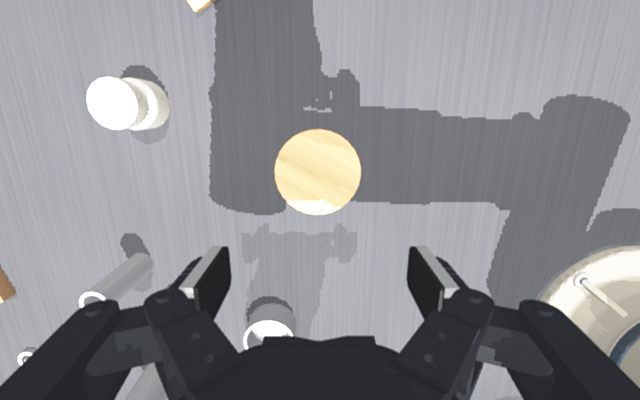

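The large steel cup is at (320,178) in the wrist picture, and the stand disc is at (318,171). Both match the 3D fits, so I'll pick the large cup and place it.

```bash
cat >> h.py <<'E'
def st(m=''):
    s=r.sense(); print(m,'t',round(s['time_s'],1),np.round(s['ee_pos'],1),'w',round(s['gripper_width'],1),'F',np.round(s['force'],1),flush=True); return s
def pick(x,y,z,rot,up=100,ap=60):
    r.move_to([x,y,z+ap],rot); r.line_to([x,y,z],rot,120); r.sleep(.1); st('at'); r.close(); r.sleep(.2); st('closed')
    r.line_to([x,y,z+up],rot,200); return st('lifted')
def place(x,y,z,rot,up=60,hi=150):
    r.move_to([x,y,hi],rot); r.line_to([x,y,z+15],rot,200); r.line_to([x,y,z],rot,50); r.sleep(.2); st('down')
    r.ungrasp(); r.sleep(.2); st('open'); r.line_to([x,y,z+up],rot,150)
E
python3 - <<'E'
from h import *
rot=best((470,6,60),0)
pick(470.5,5.6,2,rot)
E
```

```text
at t 5.2 [471.8   5.9   3.4] w 85.1 F [ 0.3  0.4 -0.8]
closed t 6.1 [470.5   5.6   2. ] w 0.2 F [-0.3  0.7  0.4]
lifted t 6.8 [470.1   5.7 101.8] w 0.0 F [-0.4 -0.2 -0.5]
```

```bash
python3 - <<'E'
from h import *
snap('scene','s1'); snap('wrist','w1'); snap('side','si1')
E
```

```text
(no output)
```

View pics/si1.png

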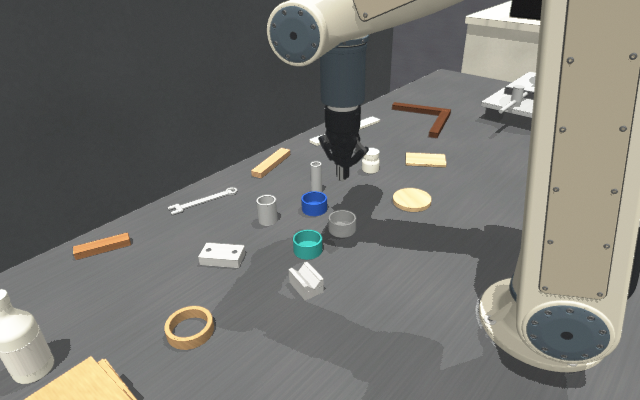

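View pics/w1.png

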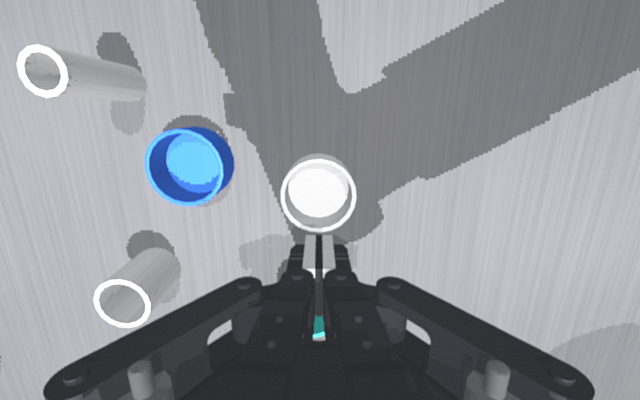

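```bash
python3 - <<'E'
from h import *
s=st()
for c in ['scene','side','wrist']:
    im,d=r.read_camera(c); P=cloud(c,d).reshape(-1,3)
    q=P[(np.hypot(P[:,0]-470,P[:,1]-6)<55)&(abs(P[:,2]-36)<4.5)]
    h=cv2.convexHull(q[:,:2].astype(np.float32))[:,0]
    print(c,len(q),np.round(circ(h,33),1))
    if c=='wrist':
        # fingertips in cloud
        q=P[(np.hypot(P[:,0]-s['ee_pos'][0],P[:,1]-s['ee_pos'][1])<90)&(P[:,2]>70)]
        print('lowest pts',np.round(q[np.argsort(q[:,2])[:8]],1).tolist())
        k=r.calibration('wrist');E=np.array(k['extrinsics'])
        p=E[:3,:3]@s['ee_pos']+E[:3,3]; print('TCP px',p[0]/p[2]*k['fx']+k['cx'],p[1]/p[2]*k['fy']+k['cy'],p[2])
        for rr in range(225,300,10): print(rr,d[rr,312:330:4])
E
```

```text
t 6.9 [469.6   5.4 100.8] w 0.3 F [-0.5 -0.2  0. ]
scene 122 [470.3   6.1  33. ]
side 127 [467.4   8.3  32.9]
wrist 1135 [470.7   5.5  32.6]
lowest pts [[464.7, -5.9, 144.3], [464.2, -5.9, 144.3], [470.2, -6.0, 144.6], [474.2, -6.0, 144.6], [472.7, -6.0, 144.6], [468.2, -6.1, 144.8], [470.7, -6.1, 144.8], [475.2, -6.1, 144.8]]
TCP px 319.7710574140999 224.11833402224033 194.50555062262436
225 [270.3929  270.90515 271.77692 270.76144 268.76166]
235 [148.92548 148.35477 148.36569 148.64769 148.83711]
245 [138.01135 139.12233 137.69064 137.78856 137.51788]
255 [128.84653 127.72125 128.71642 126.89082 126.85746]
265 [120.042244 119.956764 120.27869  120.36559  119.553345]
275 [110.7158   117.58974  118.31098  110.40936  111.489204]
285 [107.27496  119.47101  119.978836 112.078545 104.04682 ]
295 [108.746666 120.53914  120.486824 111.19928   98.00329 ]
```

View pics/s1.png

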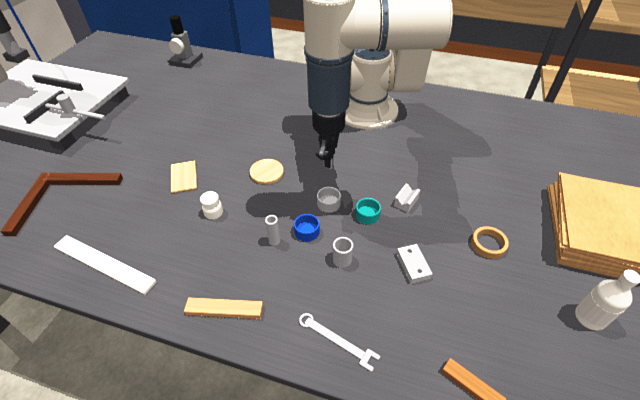

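The fingers shut above the rim. The wrist depth shows the fingertips about 43 mm above the reported TCP, so I'll check that against the other cameras before moving.

```bash
python3 - <<'E'
from h import *
s=st(); e=s['ee_pos']
for c in ['scene','side']:
    im,d=r.read_camera(c); P=cloud(c,d).reshape(-1,3); k=r.calibration(c);E=np.array(k['extrinsics'])
    p=E[:3,:3]@e+E[:3,3]; print(c,'TCP px',p[0]/p[2]*k['fx']+k['cx'],p[1]/p[2]*k['fy']+k['cy'])
    q=P[(np.hypot(P[:,0]-e[0],P[:,1]-e[1])<45)&(P[:,2]>60)]
    q=q[np.argsort(q[:,2])]; print(np.round(q[:5],1).tolist(), [int(((q[:,2]>z)&(q[:,2]<z+10)).sum()) for z in range(60,200,10)])
    cv2.imwrite(f'pics/crop_{c}.png',cv2.resize(im[100:260,250:420,::-1],None,fx=4,fy=3.5))
d=np.load('pics/wrist0.npz')
P=d['P']; m=np.isfinite(P[...,2])&(d['d']>0)&(P[...,2]>120)
q=P[m]; print('open start low',np.sort(q[:,2])[[0,20,100,400]])
E
```

```text
t 7.1 [470.    5.4 101.2] w 0.2 F [ 0.9 -0.1 -0.5]
scene TCP px 328.18872625229886 177.72735947019166
[[474.6, -1.7, 141.3], [475.3, 14.4, 142.9], [477.4, 9.8, 143.5], [476.7, 12.3, 143.6], [469.8, 15.4, 145.2]] [0, 0, 0, 0, 0, 0, 0, 0, 14, 28, 29, 9, 15, 31]
side TCP px 341.59332122647197 192.8365805320145
[[462.3, 2.8, 139.6], [462.9, -1.5, 140.1], [460.9, 11.8, 141.5], [463.9, 15.2, 141.9], [462.2, 13.8, 141.9]] [0, 0, 0, 0, 0, 0, 0, 1, 28, 53, 55, 42, 72, 131]
open start low [242.54005713 244.23298574 245.85115976 249.86272122]
```

View pics/crop_side.png

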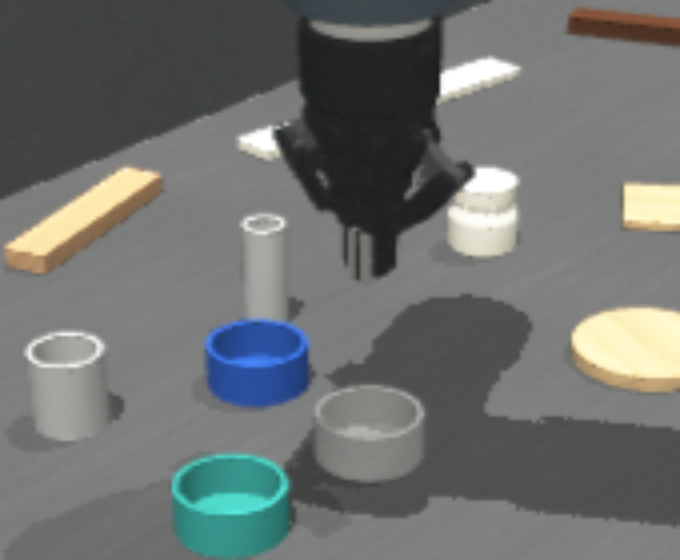

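All three cameras agree that the shut tips are about 41.5 mm above the reported TCP. I'll command z 41.5 mm lower from here on, with a margin and a force check.

```bash
cat >> h.py <<'E'
D=41.5  # real tip is D above the reported TCP; z below = real shut-tip height
def go(x,y,z,rot,rate=None):
    if rate: r.line_to([x,y,z-D],rot,rate)
    else: r.move_to([x,y,z-D],rot)
def pick(x,y,z,rot,up=100,ap=60):
    go(x,y,z+ap,rot); go(x,y,z,rot,100); r.sleep(.15); st('at'); r.close(); r.sleep(.2); st('closed')
    go(x,y,z+up,rot,200); return st('lifted')
def place(x,y,z,rot,up=80,hi=140):
    go(x,y,z+hi,rot); r.sleep(.1); st('above'); go(x,y,z+15,rot,200); go(x,y,z,rot,40); r.sleep(.2); st('down')
    r.ungrasp(); r.sleep(.2); st('open'); go(x,y,z+up,rot,150)
E
python3 - <<'E'
from h import *
rot=best((470,6,60),0)
r.ungrasp()
pick(470.6,5.6,4,rot)
E
```

```text
at t 9.3 [471.4   5.8 -36.6] w 85.4 F [ 0.6  0.2 -0.2]
closed t 9.8 [471.1   5.7 -36.7] w 63.1 F [-0.6 -0.   5.2]
lifted t 10.5 [469.2   5.6  61. ] w 63.5 F [-1.1  0.4 -4. ]
```

```bash
python3 - <<'E'
from h import *
snap('wrist','w2')
rot=best((407.5,-209,100),0)
place(407.5,-209,18.5,rot)
look(407.5,-209,0,50,45,'c','w_large2')
snap('side','si2')
E
```

```text
above t 11.5 [ 407.5 -208.2  116.2] w 63.4 F [ 0.3  0.2 -4. ]
down t 13.0 [ 407.7 -209.   -22.7] w 63.7 F [-0.8  3.2  3.7]
open t 13.6 [ 407.5 -209.1  -23. ] w 85.6 F [-0.4  0.1 -0.6]
w_large2 [781, np.float64(49.5), 'circ', [408.0, -209.1, 32.6], 'rimcirc', [408.0, -208.9]] t 15.0 [ 406.5 -208.7  168.3]
```

View pics/w_large2.png

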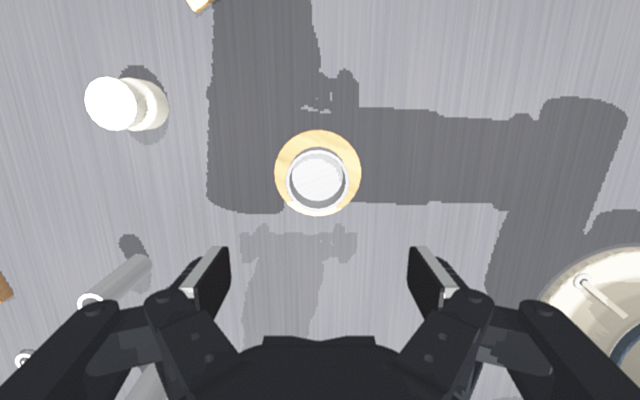

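View pics/w2.png

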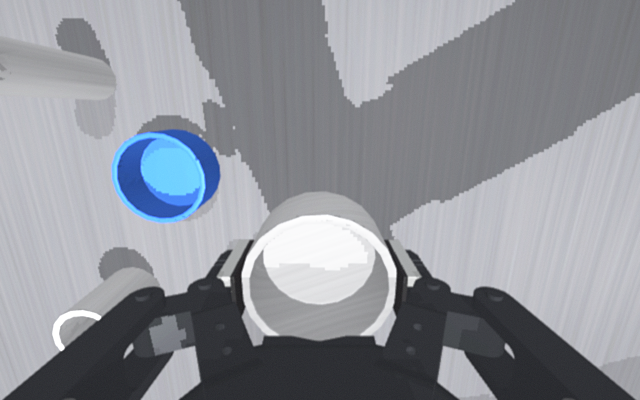

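The large cup sits on the stand: rim at 49.5 mm (expected 50), within 1 mm of centre, seen at (318,176). Medium cup next.

```bash
python3 - <<'E'
from h import *
rot=best((637,95,150),0)
o=look(637,95,0,62,40,'c','w_med',br=24,rot=rot)
x,y=o[3][:2]
if abs(o[3][2]-24)<1.5 and np.hypot(x-637,y-95)<8:
    pick(x,y,34,rot)
    snap('wrist','w_med2')
E
```

```text
w_med [578, np.float64(61.6), 'circ', [638.7, 93.3, 23.6], 'rimcirc', [638.7, 93.4]] t 16.7 [636.9  93.9 170.6]
at t 18.1 [639.5  93.5  -6.4] w 85.6 F [ 0.4 -0.3 -0.1]
closed t 18.8 [638.9  93.4  -7. ] w 45.8 F [-1.5 -0.   5.3]
lifted t 19.4 [637.3  93.3  90.2] w 45.9 F [-1.1 -0.5 -3.5]
```

View pics/w_med2.png

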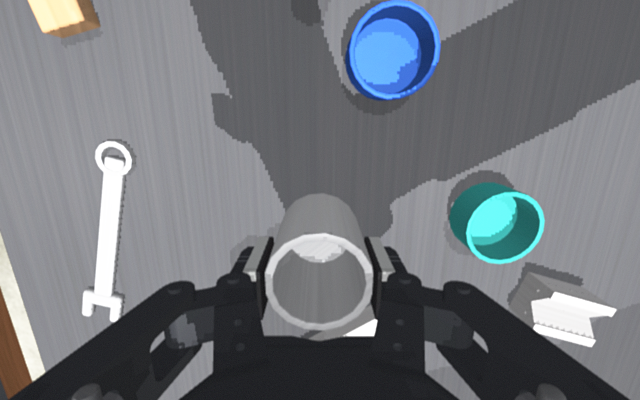

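```bash
python3 - <<'E'
from h import *
rot=best((408,-209,100),0)
place(408,-209.2,54.8,rot,up=110)
look(408,-209,0,82,40,'c','w_med3',br=24)
rot=best((636,-87,150),0)
o=look(636,-87,0,88,35,'c','w_small',br=15,rot=rot)
E
```

```text
above t 21.0 [ 408.8 -208.6  152.9] w 45.5 F [ 0.8 -0.1 -3.5]
down t 22.5 [ 408.  -209.2   13.3] w 45.7 F [-0.2  0.4 -4.3]
open t 23.2 [ 408.  -209.2   13.3] w 85.9 F [-0.3  0.4 -0.7]
w_med3 [673, np.float64(81.5), 'circ', [408.2, -209.2, 23.6], 'rimcirc', [408.1, -209.0]] t 24.6 [ 407.1 -208.7  168.6]
w_small [400, np.float64(87.5), 'circ', [637.1, -88.8, 14.6], 'rimcirc', [637.1, -88.6]] t 25.8 [635.4 -88.  171. ]
```

View pics/w_med3.png

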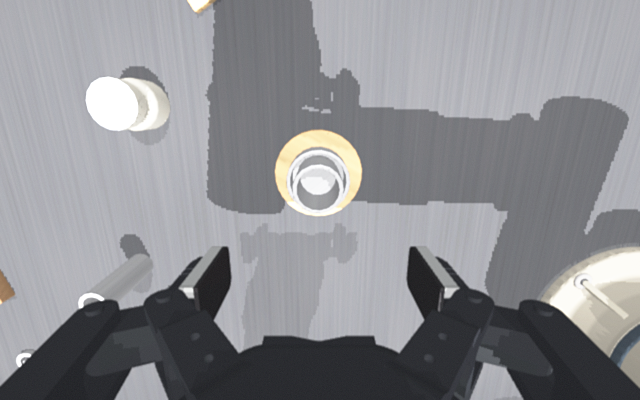

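View pics/w_small.png

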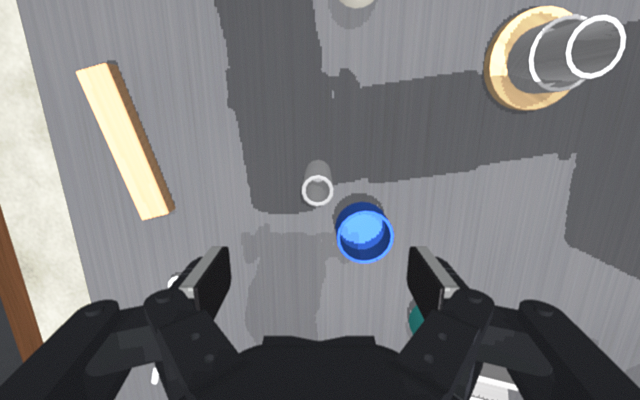

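The medium cup is seated: rim 81.5 mm (expected 82), coaxial. The small cup is at (317,190).

```bash
python3 - <<'E'
from h import *
rot=best((637,-89,100),0)
s=pick(637.1,-88.8,61,rot,up=130)
snap('wrist','w_small2')
if s['gripper_width']>20:
    rot=best((408,-209,100),0)
    place(408.1,-209.2,87.8,rot,up=110,hi=120)
    look(408,-209,0,114,35,'c','w_small3',br=15,tz=190)
E
```

```text
at t 27.1 [637.9 -88.8  20.6] w 85.5 F [-0.1  0.7 -0.1]
closed t 27.9 [637.2 -88.9  19.8] w 28.1 F [-0.4  0.2  3.2]
lifted t 28.7 [636.  -88.4 147.4] w 27.9 F [-0.2  0.8 -2.5]
above t 29.8 [ 409.3 -208.8  165.9] w 28.0 F [ 1.1  0.7 -2.7]
down t 31.2 [ 408.1 -209.2   46.4] w 28.4 F [-0.6  0.2 -1.4]
open t 32.0 [ 408.1 -209.2   46.3] w 85.6 F [0.4 0.3 0.1]
w_small3 [428, np.float64(113.5), 'circ', [408.1, -209.2, 14.6], 'rimcirc', [408.2, -209.2]] t 33.4 [ 407.4 -208.8  188.8]
```

View pics/w_small3.png

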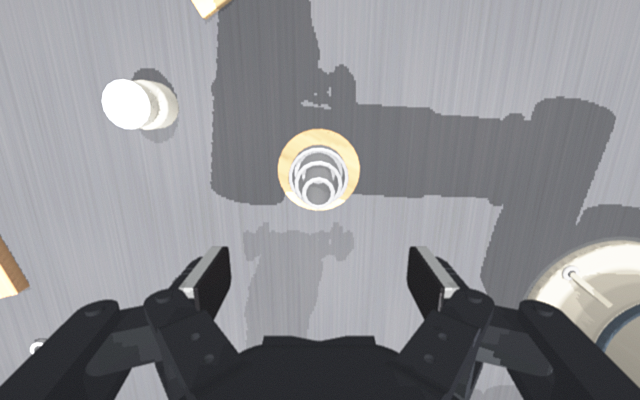

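Three cups are nested: the small rim is at 113.5 mm (expected 114), coaxial at (319,185). Now I'll measure the board and the riser.

```bash
python3 - <<'E'
from h import *
ab=.555
look(498,-436,ab+np.pi/2,10,85,'r','w_board',tz=180)
look(603,265,.585+np.pi/2,24,75,'r','w_riser',tz=180)
E
```

```text
w_board [5844, np.float64(9.8), [499.6, -437.0, 118.5, 72.2], np.float64(0.561)] t 34.5 [ 498.4 -434.9  181.2]
w_riser [3465, np.float64(23.7), [605.4, 264.3, 89.6, 51.9], np.float64(0.573)] t 37.3 [603.2 264.5 180. ]
```

View pics/w_board.png

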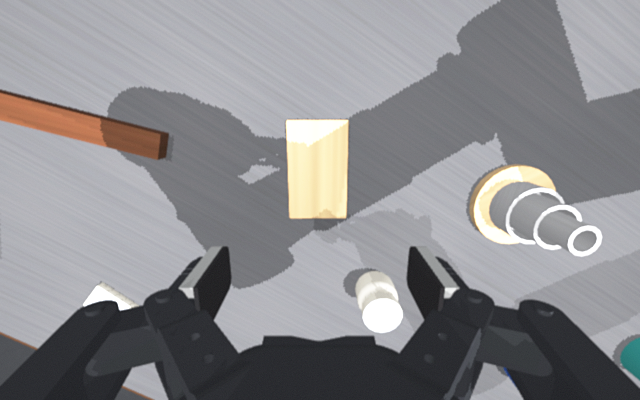

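View pics/w_riser.png

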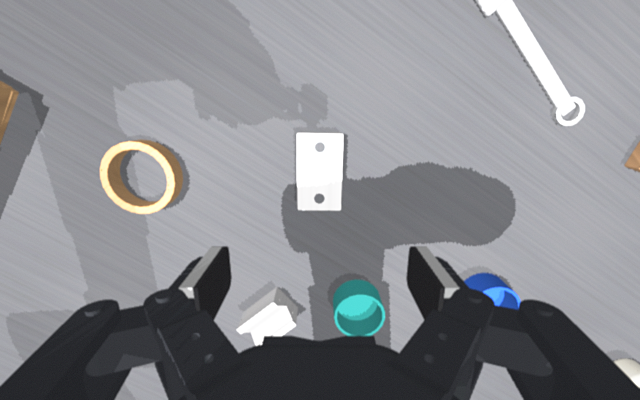

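The board is at (317,169), clear of the jar at (380,300). The riser is at (320,172), and both fitted sizes match.

```bash
python3 - <<'E'
from h import *
rot=best((605,264,50),.573+np.pi/2)
s=pick(605.4,264.3,1.5,rot,up=130)
snap('wrist','w_riser2')
if s['gripper_width']>40:
    rot=best((499.6,-437,50),.561+np.pi/2)
    place(499.4,-436.8,12.2,rot,up=100,hi=120)
    look(499,-436,.561+np.pi/2,34,75,'r','w_riser3',tz=180)
E
```

```text
at t 38.9 [606.1 264.7 -38.9] w 85.2 F [-0.1 -0.1 -0.2]
closed t 39.5 [605.8 264.6 -39.4] w 51.0 F [-1.2  0.7  5.8]
lifted t 40.3 [603.9 263.7  87.5] w 50.7 F [-0.3 -0.  -4.2]
above t 42.9 [ 499.9 -436.2   90.7] w 50.8 F [ 0.3  0.3 -3.3]
down t 44.3 [ 499.3 -436.8  -29.4] w 50.6 F [ 0.1  0.5 -2.7]
open t 45.0 [ 499.4 -436.8  -29.2] w 85.8 F [ 0.2 -0.4 -0. ]
w_riser3 [3682, np.float64(33.8), [499.8, -437.0, 89.0, 52.0], np.float64(0.559)] t 46.5 [ 498.3 -435.5  177.8]
```

View pics/w_riser3.png

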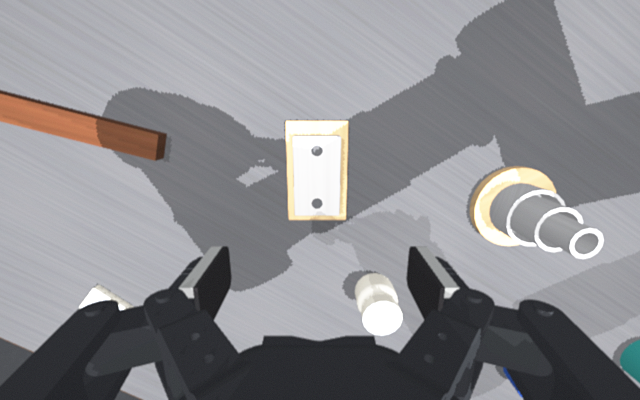

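The riser is centred on the board (0.2 mm off, 0.002 rad, top 33.8 mm), seen at (317,176). Now the V-block.

```bash
python3 - <<'E'
from h import *
o=look(398,211,-.29+np.pi/2,36,60,'r','w_vb',tz=180)
E
```

```text
w_vb [1070, np.float64(35.4), [399.6, 210.8, 64.4, 44.1], np.float64(-0.29)] t 49.0 [398.3 210.7 179.9]
```

View pics/w_vb.png

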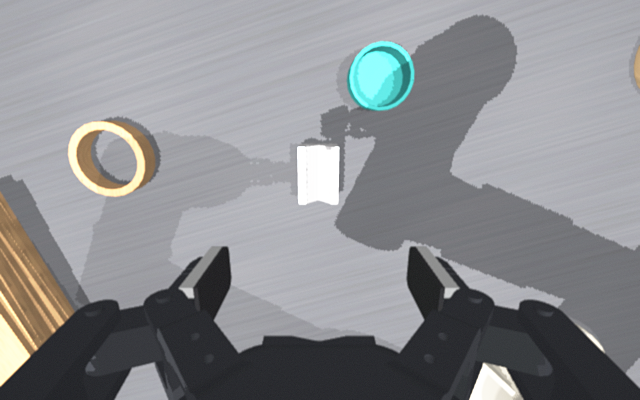

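```bash
python3 - <<'E'
from h import *
rot=best((399.6,210.8,50),-.29+np.pi/2)
s=pick(399.6,210.8,4,rot,up=165)
snap('wrist','w_vb2')
if s['gripper_width']>35:
    rot=best((499.7,-437,50),.56+np.pi/2)
    place(499.7,-437,38.8,rot,up=110,hi=130)
    look(499.5,-436.5,.56+np.pi/2,70,60,'r','w_vb3',tz=180)
    go(420,-60,260,best((420,-60,200),0))
    snap('scene','s3'); snap('side','si3')
E
python3 meas.py
```

```text
at t 50.6 [400.2 211.4 -36.7] w 85.6 F [ 0.1  0.3 -0. ]
closed t 51.3 [400.  211.1 -37.1] w 43.3 F [-1.3  1.1  5.3]
lifted t 52.3 [398.5 210.  125.8] w 43.1 F [ 0.1  0.3 -2.4]
above t 54.7 [ 500.4 -436.1  127.5] w 43.1 F [ 0.6  1.1 -1.5]
down t 56.2 [ 499.6 -437.    -2.8] w 43.2 F [-0.2  0.3 -1.9]
open t 56.9 [ 499.7 -437.    -2.7] w 85.3 F [-0.2  0.3  0. ]
w_vb3 [1331, np.float64(69.5), [500.4, -437.1, 64.4, 44.1], np.float64(0.557)] t 58.4 [ 498.7 -435.9  177.9]
scene cup_large_center 0.94 [306.0, 229.0, 26.0, 29.0] top 37.3 bbox [[552.0, -48.0], [615.0, 13.0]] 600
scene cup_large_center 0.9 [371.0, 209.0, 28.0, 23.0] top 37.7 bbox [[448.0, 88.0], [511.0, 150.0]] 558
scene cup_large_center 0.52 [267.0, 170.0, 26.0, 17.0] top 51.9 bbox [[403.0, -236.0], [440.0, -175.0]] 234
scene cup_medium_center 0.7 [265.0, 156.0, 20.0, 19.0] top 83.7 bbox [[394.0, -228.0], [433.0, -185.0]] 200
scene cup_small_center 0.46 [262.0, 149.0, 12.0, 18.0] top 116.4 bbox [[394.0, -221.0], [422.0, -195.0]] 161
scene riser_center 0.81 [184.0, 173.0, 21.0, 32.0] top 36.7 bbox [[456.0, -440.0], [547.0, -395.0
[... 1366 characters left out ...]
nter 0.96 [423.0, 146.0, 25.0, 16.0] top 69.6 bbox [[463.0, -464.0], [530.0, -403.0]] 382
side stand_top 0.93 [412.0, 200.0, 37.0, 23.0] top 15.0 bbox [[357.0, -244.0], [451.0, -159.0]] 446
side board_top 0.5 [424.0, 159.0, 40.0, 15.0] top 10.5 bbox [[436.0, -474.0], [555.0, -378.0]] 134
side tape_center 0.62 [190.0, 330.0, 49.0, 43.0] top 24.1 bbox [[439.0, 398.0], [520.0, 478.0]] 1233
side tape_center 0.51 [415.0, 170.0, 14.0, 16.0] top 113.1 bbox [[391.0, -221.0], [419.0, -191.0]] 194
side tape_center 0.51 [371.0, 159.0, 18.0, 26.0] top 61.8 bbox [[573.0, -303.0], [613.0, -260.0]] 393
side jar_center 0.62 [373.0, 161.0, 17.0, 28.0] top 61.7 bbox [[573.0, -303.0], [613.0, -260.0]] 391
60.9
```

View pics/w_vb3.png

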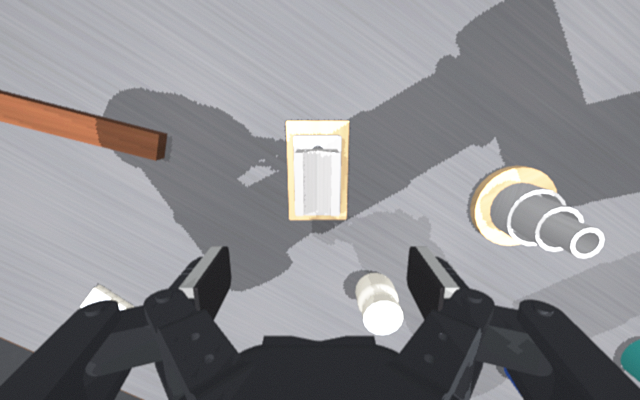

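View pics/s3.png

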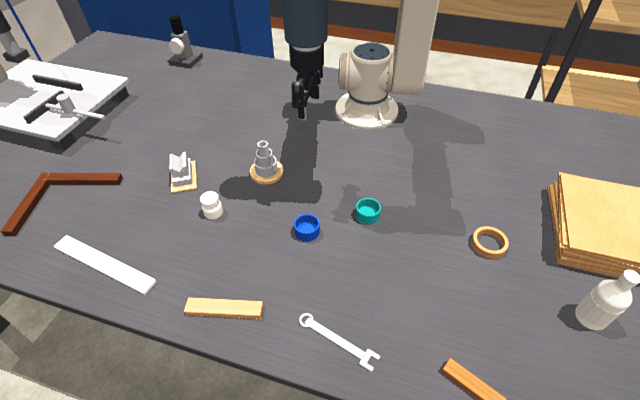

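The final picture shows the cups nested on the stand at (265,160) and the V-block groove-up on the riser and board at (182,172). The tape (490,241) and jar (211,205) haven't moved, and the arm is clear, so I'll hand in.

```bash
python3 -c "
from h import *
r.sleep(.3); st(); print(r.hand_in())"
```

```text
t 61.2 [420.  -60.  218.5] w 85.4 F [ 0.  -0.5 -0.4]
the job is handed in; nothing more can be done
None
```

The press tooling is put away and handed in at 61 s of the 138 s allowed. The hand-in reports no verdict, so the figures below are my own last camera checks.

| Part | Position and angle | Top height measured (expected) |
|---|---|---|
| Widest cup on the stand | within about 1 mm of centre | rim 49.5 mm (50) |
| Middle cup in the widest | coaxial within 0.3 mm | rim 81.5 mm (82) |
| Narrowest cup in the middle | coaxial within 0.3 mm | rim 113.5 mm (114) |
| Riser on the board | 0.2 mm off centre, 0.002 rad | 33.8 mm (34) |
| V-block on the riser, groove up | 0.6 mm off centre, 0.002 rad | 69.5 mm (70) |

The tape roll and jar read the same positions as at the start, within about 1 mm. The gripper is open and clear of everything.

- **Missed grasp:** the first try at the widest cup closed on air, and the cup was not disturbed. All three cameras showed the real fingertips about 41.5 mm above the reported TCP, so I lowered every later commanded height by that amount, and the remaining grasps worked first time.
- **Disagreements:** the gripper width read about 1 to 3 mm below the true part sizes. The scene and side cameras differed from each other by a few millimetres, so I relied on the wrist camera for positions.

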